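Seat a shaft bracket in the corner jig and hold it for drilling

TASK

Clear the corner jig first: stand the black sanding drum upright on the brown cutting board and let it go, before you move the aluminium bracket. Then set the bracket flat on the jig's grey bed, red end towards the brass stop and a long side along the blue fence, and press it gently into the corner so that it bears on both fences at once. Finish while still gripping the bracket and pressing it against both fences, as if for drilling, and leave the bottles where they stand.

Things in the scene. Friction and masses are not known exactly. Their poses are not given: they have to be found in the camera images.
- jig: Corner locating jig bolted to the table (it cannot move): grey bed plate 130 (x) x 120 (y) x 12 mm. Origin at the centre of the bed's underside, on the table; z up. Its two fences rise 12 mm above the bed (24 mm above the table) and meet in the +x +y corner. Bed and fences are smooth and waxed: things slide easily on them (friction about 0.2).
- jig_corner (a point): The inner corner of the jig on the bed's top face, where the working faces of the two fences meet: at (51, 46, 12) mm in the jig's frame. Axes as the jig's.
- long_fence: Blue fence fixed along the jig's +y edge, 112 x 14 x 12 mm, running along the jig's x. Origin at the centre of its underside. Its working face looks to -y and lies at y = 46 mm in the jig's frame. Rigid.
- stop_fence: Brass stop fence fixed at the jig's +x edge, 14 x 90 x 12 mm, running along the jig's y. Origin at the centre of its underside. Its working face looks to -x and lies at x = 51 mm in the jig's frame. Rigid.
- bracket: Loose aluminium bracket, about 0.2 kg: foot 60 (x) x 44 (y) x 14 mm high; in its middle an upright lug 30 mm wide (x), 10 mm thick (y), flat-sided, round-topped, top 44 mm above the underside: grip it from above across the 10 mm. The foot's +x end is red. Origin: centre of the underside, z up. Starts left or right of the jig. Seated: origin at (21, 24, 12) mm in the jig's frame, x axes parallel.
- red_end (a point): Centre of the bracket's red end face: 30 mm along +x from the bracket's origin, 7 mm above its underside.
- drum: Small black sanding drum, an upright cylinder 18 mm in diameter and 21 mm high, about 20 g, that starts standing loose on the jig's bed where the bracket must go. Origin at the centre of its underside.
- board: Brown cutting board, 140 (x) x 212 (y) x 10 mm thick, flat on the table and fixed. Origin at the centre of its underside. It lies on the side of the jig opposite to the bracket.
- flux_bottle: Bystander: slim blue bottle, 24 mm in diameter, 82 mm high, standing behind the jig. Origin at the centre of its underside.
- clear_bottle: Bystander: clear bottle with white cap, 31 mm in diameter, 78 mm high, standing behind the jig. Origin at the centre of its underside.
- glue_bottle: Bystander: white bottle with a cap loop, 38 x 47 mm, 110 mm high, standing behind and right of the jig. Origin at the centre of its underside.

How it is judged:
By the outcome, as a careful person would: the job done as asked, in the order asked, and still so for the second after the job is handed in, while the arm keeps its last pose, push and grip.
It also fails if it takes over 59 s, if anything falls off the work surface, if the arm or the gripper's body presses on something with over 40 N, if the wrist force passes 120 N, or if a joint passes its speed limit or range.

ROBOT

A 6-joint arm with a two-finger parallel gripper is mounted at the origin on a cart in front of the work surface, level with it; the furniture and walls round the work are solid. World frame = base frame: x ahead of the robot, y to its left, z up, the work surface at z = 0. Lengths are in m, angles in rad, forces in N, time in s.
With the tool pointing down it reaches from about 0.425 to 0.95 m from the base axis. Payload 3.5 kg.
Tool frame: the origin (TCP) lies midway between the tips of the shut fingers; the grasp point (between the pads) lies 19 mm behind it; z points along the fingers, y is the direction in which the jaws open and shut (so a half turn about z gives the same grasp; the last joint's range is limited). The gripper opens to 85 mm and grips with 20 to 120 N. Pads are 22 mm wide; open, the fingers measure 114 mm over their backs; the gripper's body (76 mm by 85 mm) begins 54 mm behind the grasp point. The pads swing forward as they close: fully open they stand 13 mm farther back than shut.
Start: joints at [-1.381, 0.286, 1.577, -0, 1.279, -0.15], TCP at [0.225, -0.636, 0.231] pointing down, gripper open.
Joint ranges: [-2.77, 2.77], [-0.9, 2.22], [0.21, 2.48], [-1.53, 4.67], [0.24, 2.81], [-2.84, 2.84]. Speed limits (rad/s): [2.79, 2.79, 3.14, 3.14, 3.14, 3.14].

INTERFACE

Orientations are given as a unit quaternion [x, y, z, w].
In Python, from plant import * gives the robot as it stands.
- The arm moves only by the shell command python3 -m jog 'ROWS' [FORCE]. ROWS is a JSON object of lists of equal length, an entry for each row: "travel": the shift along the world's x, y, z in mm, a list of three; "dr": the turn, a rotation vector about the world's x, y, z in degrees, a list of three; "jaw": the closure in counts, from 0 (fully open) to 255 (shut). In form: {"travel": [[x, y, z], ...], "dr": [[wx, wy, wz], ...], "jaw": [jaw, ...]}. A call has 1 to 5 rows; each row shifts and turns the commanded pose from where the row before left it; what a row does not reach is not made up. A row lasts 1/12 s, in which the tool goes at most 41.7 mm and 7.16 degrees, less where a joint would pass 70% of its speed; a pose out of reach is approached as far as the arm can. A call is refused whole if a number of a shift passes 41.7 or a number of a turn 7.16, either way. A call with a gripper value outside its range is refused whole. The fingers move at their own pace and stop on an object; FORCE is the grip in N (left out, the last holds). Time passes only in rows, so rows that do not move let the fingers close. It gives the time, the measured TCP pose, the force and the opening at its end, in the units of the state.
- get_state(): the state, without advancing time (a new reading comes with each control period).
- read_camera(name): name is "scene" or "top" or "wrist"; returns the picture (384x512x3 uint8, red, green, blue); there is no depth.
- camera_info(name): a dict with "K" (3x3 intrinsics, pixels), "R" (3x3) and "t" (3): a world point X has camera coordinates R X + t; the wrist camera has in their place "mount" (4x4, takes a point from camera to tool coordinates, whose origin is the TCP and whose axes are the flange's). Camera axes: x right, y down, z forward; pixel columns grow to the right and rows downward; lengths in m; the calibration is good to about 2 mm. The wrist camera is an equidistant fisheye: a pixel r from the principal point sees the ray r / f radians off the axis. A picture is of the moment at which its call begins: read the wrist's pose just before it. camera_info takes no time and is no camera call.
- sign_off(): hands the job in, once; it reports no verdict.
The state is a dict: "time": time; "qpos": joint angles; "dq": joint speeds; "joint_efforts": joint torques, N m; "eef_pos": TCP position; "tcp_rot": TCP orientation; "contact_force": force on the tool from outside, world axes, zero at the start; "wrist_torque": the same for the moment, N m; "opening": opening from 0.0 (shut) to 1.0 (fully open).
Only numpy, scipy, OpenCV 4.12 (cv2) and the standard library are available. Lean on these libraries where they do the work, as an engineer would, in place of code of your own. Each camera call takes 0.05 s, during which the arm holds its last target. There are 200 camera calls.

## Working session

There is one attempt and no reset: what is moved stays moved. The work goes in short steps, Python scripts to look and compute and a shell command to move; the robot and the scene stay as the last step left them, time stands still between calls to the robot, and variables do not carry over. Pictures are saved under pics/ and viewed, about 8 in all and at most 12, crops included, and the job is handed in when it is done.

```bash
mkdir -p pics; ls
python3 - <<'E'
from plant import *
import cv2,numpy as np
s=get_state();print(s)
for n in("scene","top"):
    im=read_camera(n);cv2.imwrite(f"pics/{n}0.png",im[:,:,::-1])
    print(n,camera_info(n))
print(camera_info("wrist"))
a=cv2.imread("pics/top0.png");
E
```

```text
pics
{'time': 0.0, 'qpos': array([-1.38099352e+00,  2.87170414e-01,  1.57818151e+00, -2.52352663e-05,
        1.27858156e+00, -1.49975956e-01]), 'dq': array([-6.25079628e-04, -3.33933993e-04, -4.98295073e-04,  9.12205050e-04,
        1.38784437e-03,  1.04356273e-06]), 'joint_efforts': array([-7.94311709e-04, -4.05982339e+01, -2.92626625e+01, -2.15006826e-04,
        5.84664289e-03,  7.82092513e-06]), 'eef_pos': array([ 0.22487542, -0.63574514,  0.22994156]), 'tcp_rot': array([ 9.85602184e-01,  1.69076804e-01, -3.53814602e-05, -1.16993933e-03]), 'contact_force': array([-0.36499665,  0.39974009, -0.04854235]), 'wrist_torque': array([-0.07788002, -0.05582906, -0.03391824]), 'opening': 0.996829937652079}
scene {'K': array([[391.0761422 ,   0.        , 264.49421804],
       [  0.        , 391.0761422 , 189.62988307],
       [  0.        ,   0.        ,   1.        ]]), 'R': array([[-0.72626569, -0.68728402,  0.01337236],
       [-0.32689582,  0.32819335, -0.8862439 ],
       [ 0.60471255, -0.64801991, -0.46302584]]), 't': array([0.4038177 , 0.24820037, 0.64847846])}
top {'K': array([[384.
[... 167 characters left out ...]
, -0.99985574,  0.00336331],
       [-0.99494027,  0.01623346, -0.099148  ],
       [ 0.09907909, -0.00499699, -0.99506701]]), 't': array([7.02712128e-04, 6.07695636e-01, 1.18207285e+00])}
{'K': array([[297.31863964,   0.        , 256.02253653],
       [  0.        , 297.31863964, 190.654821  ],
       [  0.        ,   0.        ,   1.        ]]), 'mount': array([[-7.47920946e-04, -9.55288345e-01, -2.95674853e-01,
         7.62157083e-02],
       [ 9.99998733e-01, -1.12990152e-03,  1.12103463e-03,
        -4.62394433e-04],
       [-1.40499478e-03, -2.95673640e-01,  9.55287980e-01,
        -1.41570942e-01],
       [ 0.00000000e+00,  0.00000000e+00,  0.00000000e+00,
         1.00000000e+00]])}
```

View pics/top0.png

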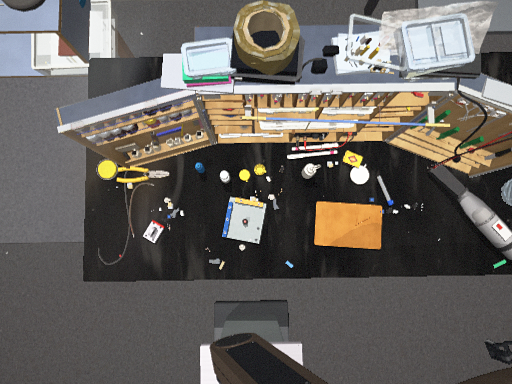

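View pics/scene0.png

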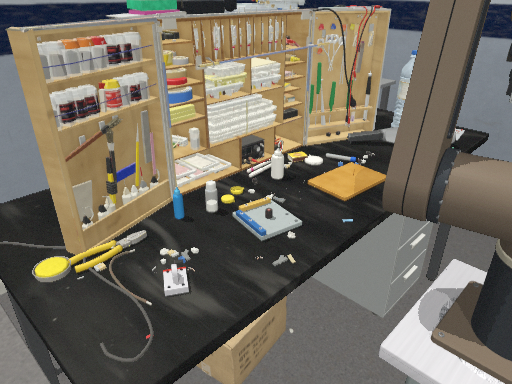

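Top view: jig about (244,220) with the blue fence on its left and the brass at the top, drum about (245,222), bracket about (153,231) left of the jig, board about (348,225). The scene view agrees. Next I'll put numbers on these.

```bash
cat > h.py <<'E'
from plant import *
import cv2,numpy as np
from scipy.spatial.transform import Rotation as Ro
def ray(name,uv,st=None):
    c=camera_info(name);K=c["K"];uv=np.atleast_2d(np.float64(uv))
    x=(uv[:,0]-K[0,2])/K[0,0];y=(uv[:,1]-K[1,2])/K[1,1]
    if name!="wrist":
        d=np.c_[x,y,np.ones(len(x))];R=c["R"];return -R.T@c["t"],d@R
    th=np.hypot(x,y);k=np.where(th<1e-9,1,np.sin(th)/np.maximum(th,1e-9))
    d=np.c_[x*k,y*k,np.cos(th)];M=c["mount"];T=Ro.from_quat(st["tcp_rot"]).as_matrix()
    return st["eef_pos"]+T@M[:3,3],d@(T@M[:3,:3]).T
def onz(name,uv,z,st=None):
    o,d=ray(name,uv,st);return o+d*((z-o[2])/d[:,2])[:,None]
def wpix(X,st):
    M=camera_info("wrist")["mount"];K=camera_info("wrist")["K"];T=Ro.from_quat(st["tcp_rot"]).as_matrix()
    p=((np.atleast_2d(X)-st["eef_pos"])@T-M[:3,3])@M[:3,:3]
    r=np.hypot(p[:,0],p[:,1]);th=np.arctan2(r,p[:,2])
    return np.c_[K[0,2]+K[0,0]*th*p[:,0]/r,K[1,2]+K[0,0]*th*p[:,1]/r]
def mask(im,lo,hi): return cv2.inRange(cv2.cvtColor(im,cv2.COLOR_RGB2HSV),lo,hi)
def rects(m,mn=10):
    cs,_=cv2.findContours(m,cv2.RETR_EXTERNAL,cv2.CHAIN_APPROX_NONE)
    return [(cv2.contourArea(c),cv2.minAreaRect(c)) for c in sorted(cs,key=cv2.contourArea)[::-1] if cv2.contourArea(c)>mn]
def snap(n,f):
    st=get_state();im=read_camera(n);cv2.imwrite("pics/"+f,im[:,:,::-1]);return im,st
E
python3 - <<'E'
from h import *
im=cv2.imread("pics/top0.png")[:,:,::-1].copy()
for nm,lo,hi,z in(("blue",(98,120,60),(118,255,255),.024),("board",(8,140,120),(18,255,255),.010),("brass",(15,90,120),(30,200,255),.024),("red",(0,150,90),(6,255,255),.014)):
    for a,r in rects(mask(im,lo,hi),4):
        if not(180<r[0][1]<275 and 120<r[0][0]<400):continue
        P=onz("top",cv2.boxPoints(r),z);print(nm,a,np.round(r[0]),np.round(P.mean(0),3),np.round(P[:,:2],3).tolist())
print(onz("top",[(245,222),(152,230)],[.033,.02][0]))
a=im[190:260,130:280,::-1];b=im[190:260,300:400,::-1]
cv2.imwrite("pics/c1.png",cv2.resize(np.hstack([a]),None,fx=5,fy=5,interpolation=cv2.INTER_CUBIC))
E
```

```text
blue 127.5 [227. 219.] [0.541 0.07  0.024] [[0.489, 0.088], [0.596, 0.065], [0.593, 0.051], [0.486, 0.074]]
blue 23.5 [391. 202.] [ 0.586 -0.45   0.024] [[0.589, -0.437], [0.597, -0.456], [0.583, -0.462], [0.574, -0.444]]
blue 4.5 [371. 200.] [ 0.595 -0.388  0.024] [[0.6, -0.382], [0.599, -0.395], [0.59, -0.394], [0.59, -0.382]]
board 2831.0 [348. 225.] [ 0.517 -0.315  0.01 ] [[0.455, -0.202], [0.596, -0.216], [0.578, -0.43], [0.438, -0.413]]
brass 2824.0 [348. 225.] [ 0.517 -0.312  0.024] [[0.456, -0.2], [0.595, -0.214], [0.577, -0.425], [0.439, -0.409]]
brass 109.5 [249. 201.] [0.598 0.    0.024] [[0.595, 0.046], [0.618, 0.042], [0.6, -0.046], [0.578, -0.041]]
red 11.5 [158. 223.] [0.532 0.29  0.014] [[0.54, 0.309], [0.544, 0.307], [0.523, 0.271], [0.519, 0.273]]
[[0.5298149  0.01264468 0.033     ]
 [0.50969362 0.30308078 0.033     ]]
```

View pics/c1.png

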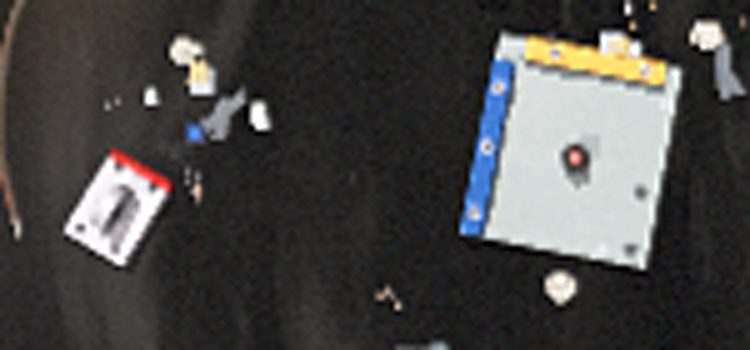

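Jig yaw is about -12°, bracket yaw about -29° with its red end facing +x, drum near (0.53, 0.013), and board centre about (0.517, -0.315). I'll go over the jig at height and look with the wrist camera.

```bash
python3 -m jog '{"travel":[[15,32,0],[15,32,0],[15,32,0],[15,32,0],[15,32,0]],"dr":[[0,0,-6.3],[0,0,-6.3],[0,0,-6.3],[0,0,-6.3],[0,0,-6.3]],"jaw":[125,125,125,125,125]}' 30
python3 -m jog '{"travel":[[15,32,0],[15,32,0],[15,32,0],[15,32,0],[15,32,0]],"dr":[[0,0,0],[0,0,0],[0,0,0],[0,0,0],[0,0,0]],"jaw":[125,125,125,125,125]}'
python3 -m jog '{"travel":[[15,32,-6],[15,32,-6],[15,32,-6],[15,32,-6],[15,32,-6]],"dr":[[0,0,0],[0,0,0],[0,0,0],[0,0,0],[0,0,0]],"jaw":[125,125,125,125,125]}'
python3 -m jog '{"travel":[[15,32,-6],[15,32,-6],[15,32,-6],[0,0,0],[0,0,0]],"dr":[[0,0,0],[0,0,0],[0,0,0],[0,0,0],[0,0,0]],"jaw":[125,125,125,125,125]}'
python3 - <<'E'
from h import *
im,st=snap("wrist","w1.png");print(st["time"],st["eef_pos"],st["tcp_rot"],st["opening"],wpix([[.53,.0126,.033]],st))
print(Ro.from_quat(st["tcp_rot"]).as_matrix().round(3))
E
```

```text
time: 0.52
eef_pos: [0.3002, -0.4745, 0.2305]
tcp_rot: [0.994, -0.108, -0.0, -0.001]
contact_force: [0.8, -0.0, 0.4]
opening: 0.508
time: 0.93
eef_pos: [0.3752, -0.3145, 0.2308]
tcp_rot: [0.994, -0.105, -0.0, -0.0]
contact_force: [0.0, -0.4, -0.0]
opening: 0.511
time: 1.35
eef_pos: [0.4501, -0.1545, 0.2008]
tcp_rot: [0.994, -0.105, -0.0, -0.0]
contact_force: [1.1, -0.4, -0.5]
opening: 0.51
time: 1.77
eef_pos: [0.4947, -0.0586, 0.1823]
tcp_rot: [0.995, -0.103, -0.001, -0.0]
contact_force: [-0.6, 0.6, -0.5]
opening: 0.505
1.7667 [ 0.4947129  -0.05860361  0.18232886] [ 9.94695382e-01 -1.02859187e-01 -1.03638983e-03 -9.95281404e-05] 0.5052304877698723 [[180.72344357 158.55536825]]
[[ 0.979 -0.205 -0.002]
 [-0.205 -0.979  0.   ]
 [-0.002  0.    -1.   ]]
```

View pics/w1.png

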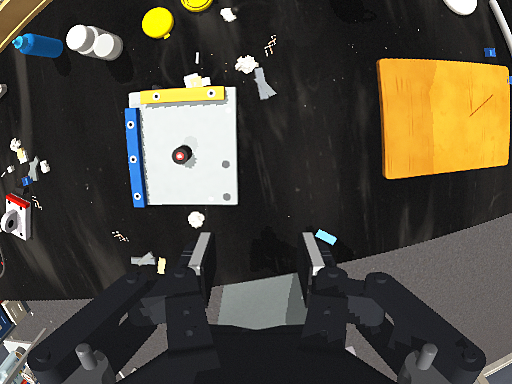

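Wrist view: drum top at (181,155), matching the predicted pixel. Blue fence spans x≈125–145, brass y≈87–103, board at right centred near (447,118), bracket at left edge (15,218). Now measure.

```bash
cat > jig.py <<'E'
from h import *
def meas(im,st,box):
    x0,y0,x1,y1=box;o={}
    sub=im[y0:y1,x0:x1]
    for nm,lo,hi,z in(("blue",(100,120,60),(120,255,255),.024),("brass",(15,90,120),(32,255,255),.024),("red",(0,140,90),(8,255,255),.033),("redb",(172,140,90),(180,255,255),.033)):
        for a,r in rects(mask(sub,lo,hi),12)[:2]:
            c=cv2.boxPoints(r)+[x0,y0];P=onz("wrist",c,z,st)
            r=cv2.minAreaRect((P[:,:2]*1000).astype(np.float32));B=cv2.boxPoints(r)
            e=B[np.argmax([np.linalg.norm(B[1]-B[0]),np.linalg.norm(B[2]-B[1])])+1]-B[np.argmax([np.linalg.norm(B[1]-B[0]),np.linalg.norm(B[2]-B[1])])]
            print(nm,a,"px",c.mean(0).round(1),"mm c",np.round(r[0],1),"size",np.round(r[1],1),"dir",round(np.degrees(np.arctan2(e[1],e[0])),1))
E
python3 - <<'E'
from jig import *
im=cv2.imread("pics/w1.png")[:,:,::-1].copy()
st=get_state()
meas(im,st,(110,75,245,215))
B=rects(mask(im,(8,140,120),(20,255,255)),3000)[0][1];print(B,onz("wrist",cv2.boxPoints(B),.01,st).round(3),onz("wrist",[[383,62],[507,64],[511,162],[386,178],[447,118]],.01,st).round(3))
print(onz("wrist",[[181,155]],.033,st))
E
```

```text
blue 1347.5 px [135.  157.5] mm c [540.5  66.9] size [ 20.  112.9] dir -12.1
brass 1059.5 px [181.5  94.3] mm c [594.9  -1.9] size [89.4 15. ] dir 78.4
red 43.5 px [179.5 155.5] mm c [533.5  11.9] size [7.7 7.3] dir 76.7
((412.0570068359375, 115.79913330078125), (120.54861450195312, 71.83084869384766), 83.0189437866211) [[ 0.593 -0.206  0.01 ]
 [ 0.597 -0.304  0.01 ]
 [ 0.446 -0.31   0.01 ]
 [ 0.456 -0.204  0.01 ]] [[ 0.59  -0.222  0.01 ]
 [ 0.579 -0.427  0.01 ]
 [ 0.44  -0.424  0.01 ]
 [ 0.457 -0.207  0.01 ]
 [ 0.516 -0.301  0.01 ]]
[[0.53367943 0.01014767 0.033     ]]
```

```bash
python3 -m jog '{"travel":[[20,35,0],[19,35,0],[0,0,-30],[0,0,-30],[0,0,-30]],"dr":[[0,0,0],[0,0,0],[0,0,0],[0,0,0],[0,0,0]],"jaw":[150,150,150,150,150]}' 25
python3 -m jog '{"travel":[[0,0,-20],[0,0,0],[0,0,0]],"dr":[[0,0,0],[0,0,0],[0,0,0]],"jaw":[150,150,150]}'
python3 - <<'E'
from h import *
im,st=snap("wrist","w2.png");print(st["time"],st["eef_pos"],st["opening"],wpix([st["eef_pos"],[.533,.011,.033]],st))
E
```

```text
time: 2.23
eef_pos: [0.5348, 0.0086, 0.0933]
tcp_rot: [0.994, -0.105, 0.001, 0.0]
contact_force: [0.7, -0.1, 0.5]
opening: 0.41
time: 2.48
eef_pos: [0.5332, 0.0085, 0.0726]
tcp_rot: [0.994, -0.106, -0.001, 0.0]
contact_force: [-0.7, -0.0, 0.4]
opening: 0.411
2.4833 [0.533152   0.00845372 0.07260853] 0.41088140969825804 [[257.30977323 247.87834072]
 [253.24644509 220.33840699]]
```

View pics/w2.png

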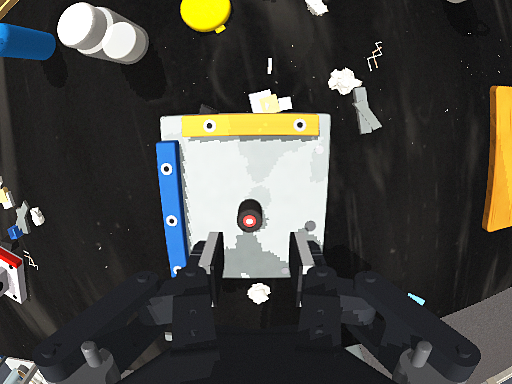

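Drum top at (249,221), about 4 px left of the predicted pixel. Refining drum and fences from here.

Run:
```python
from jig import *
im=cv2.imread("pics/w2.png")[:,:,::-1].copy();st=get_state()
meas(im,st,(150,100,335,278))
print(onz("wrist",[[249,221.5]],.033,st))
# fence edge points: rightmost blue pix per row / lowest brass pix per column
b=mask(im,(100,120,60),(120,255,255));y=np.arange(150,240,6);u=[np.nonzero(b[i,150:200])[0].max()+150.5 for i in y]
P=onz("wrist",np.c_[u,y],.024,st)[:,:2];k=np.polyfit(P[:,0],P[:,1],1);print("blue inner",P[[0,-1]].round(4),np.degrees(np.arctan(k[0])),abs(P[:,1]-np.polyval(k,P[:,0])).max())
b=mask(im,(15,90,120),(32,255,255));x=np.arange(190,315,6);print("u",u);v=[np.nonzero(b[100:145,i])[0].max()+100.5 for i in x];print("v",v)
v=np.array(v);P=onz("wrist",np.c_[x,v],.024,st)[:,:2];k2=np.polyfit(P[:,1],P[:,0],1);print("brass inner",P[[0,-1]].round(4),np.degrees(np.arctan(k2[0])))
A=np.array([[-k[0],1],[1,-k2[0]]]);print("corner",np.linalg.solve(A,[k[1],k2[1]]))
```

```text
blue 2632.5 px [172.2 208.5] mm c [545.7  67.9] size [ 19.4 108.1] dir -13.4
brass 2869.5 px [249.6 123.4] mm c [5.968e+02 1.000e-01] size [90.1 16.1] dir 78.2
red 108.0 px [249.  220.5] mm c [534.3  13.9] size [8.1 8. ] dir 77.9
[[0.5336462  0.01404439 0.033     ]]
blue inner [[0.5896 0.05  ]
 [0.5296 0.0625]] -11.565573273306105 0.00029401996813921416
u [np.float64(178.5), np.float64(178.5), np.float64(179.5), np.float64(179.5), np.float64(180.5), np.float64(180.5), np.float64(181.5), np.float64(181.5), np.float64(182.5), np.float64(182.5), np.float64(183.5), np.float64(183.5), np.float64(184.5), np.float64(185.5), np.float64(185.5)]
v [np.float64(136.5), np.float64(136.5), np.float64(136.5), np.float64(135.5), np.float64(135.5), np.float64(135.5), np.float64(135.5), np.float64(135.5), np.float64(135.5), np.float64(135.5), np.float64(135.5), np.float64(135.5), np.float64(134.5), np.float64(134.5), np.float64(134.5), np.float64(134.5), np.float64(134.5), np.float64(134.5), np.float64(134.5), np.float64(135.5), np.float64(135.5)]
brass inner [[ 0.5965  0.04  ]
 [ 0.5804 -0.0369]] 11.55036715118669
corner [0.59814276 0.04827213]
```

Drum now at (0.534, 0.014); jig corner about (0.598, 0.05), yaw -11.6°. Descend and grip the drum.

```bash
python3 -m jog '{"travel":[[0.5,5,0],[0,0,-25],[0,0,-20],[0,0,-11],[0,0,0]],"dr":[[0,0,0],[0,0,0],[0,0,0],[0,0,0],[0,0,0]],"jaw":[150,150,150,150,150]}' 25
python3 -m jog '{"travel":[[0,0,0],[0,0,0],[0,0,0],[0,0,0],[0,0,0]],"dr":[[0,0,0],[0,0,0],[0,0,0],[0,0,0],[0,0,0]],"jaw":[180,200,220,220,220]}' 25
python3 -m jog '{"travel":[[0,0,0],[0,0,0],[0,0,6],[0,0,20],[0,0,20]],"dr":[[0,0,0],[0,0,0],[0,0,0],[0,0,0],[0,0,0]],"jaw":[220,220,220,220,220]}' 25
python3 - <<'E'
from h import *
im,st=snap("wrist","w3.png");print(st["time"],st["eef_pos"],st["opening"])
cv2.imwrite("pics/w3c.png",cv2.resize(im[170:300,150:360,::-1],None,fx=3,fy=3))
E
```

```text
time: 2.95
eef_pos: [0.5335, 0.0148, 0.0162]
tcp_rot: [0.994, -0.105, -0.001, -0.0]
contact_force: [-0.5, 0.5, 0.2]
opening: 0.41
time: 3.37
eef_pos: [0.536, 0.0144, 0.0191]
tcp_rot: [0.994, -0.105, 0.002, 0.0]
contact_force: [-0.2, -0.5, 5.0]
opening: 0.185
time: 3.78
eef_pos: [0.533, 0.0149, 0.0627]
tcp_rot: [0.994, -0.105, -0.002, -0.0]
contact_force: [-0.3, -0.8, -0.7]
opening: 0.187
3.7833 [0.53295268 0.01488117 0.06266686] 0.1873658139917368
```

View pics/w3c.png

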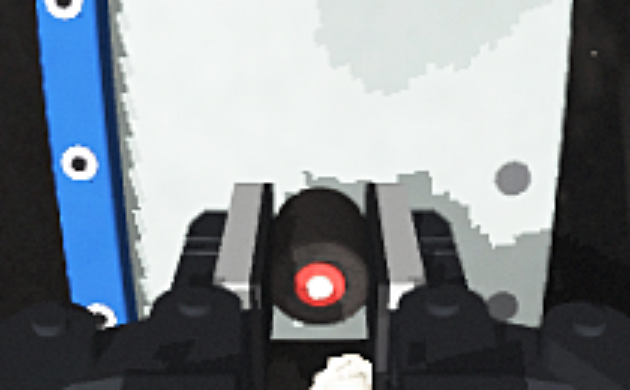

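Drum is held upright between the pads. Carry it over the board.

```bash
python3 -m jog '{"travel":[[0,0,15],[-1,-20,10],[-1,-35,0],[-2,-35,0],[-2,-35,0]],"dr":[[0,0,0],[0,0,0],[0,0,0],[0,0,0],[0,0,0]],"jaw":[220,220,220,220,220]}' 25
python3 -m jog '{"travel":[[-2,-35,0],[-2,-35,0],[-2,-35,0],[-1,-35,0],[0,-20,0]],"dr":[[0,0,0],[0,0,0],[0,0,0],[0,0,0],[0,0,0]],"jaw":[220,220,220,220,220]}' 25
python3 -m jog '{"travel":[[0,-10,0],[0,0,-25],[0,0,-25],[0,0,-12],[0,0,0]],"dr":[[0,0,0],[0,0,0],[0,0,0],[0,0,0],[0,0,0]],"jaw":[220,220,220,220,220]}' 25
python3 -m jog '{"travel":[[0,0,-2],[0,0,0]],"dr":[[0,0,0],[0,0,0]],"jaw":[220,220]}' 25
python3 -m jog '{"travel":[[0,0,-2],[0,0,0]],"dr":[[0,0,0],[0,0,0]],"jaw":[220,220]}' 25
```

```text
time: 4.25
eef_pos: [0.5282, -0.1113, 0.0885]
tcp_rot: [0.995, -0.104, 0.0, 0.0]
contact_force: [0.1, -0.7, -0.2]
opening: 0.19
time: 4.67
eef_pos: [0.5209, -0.2738, 0.0883]
tcp_rot: [0.994, -0.106, 0.0, 0.001]
contact_force: [-0.5, 0.8, 0.1]
opening: 0.19
time: 5.08
eef_pos: [0.5189, -0.2776, 0.0223]
tcp_rot: [0.995, -0.104, -0.004, -0.002]
contact_force: [-0.5, 0.4, -0.9]
opening: 0.192
time: 5.25
eef_pos: [0.5222, -0.2802, 0.0251]
tcp_rot: [0.995, -0.104, 0.001, 0.0]
contact_force: [0.4, -0.3, 0.4]
opening: 0.185
time: 5.42
eef_pos: [0.5223, -0.2807, 0.0235]
tcp_rot: [0.995, -0.105, 0.001, 0.001]
contact_force: [-0.1, 0.5, -0.4]
opening: 0.189
```

```bash
python3 -m jog '{"travel":[[0,0,-3],[0,0,0]],"dr":[[0,0,0],[0,0,0]],"jaw":[220,220]}' 25
python3 -m jog '{"travel":[[0,0,-2],[0,0,0]],"dr":[[0,0,0],[0,0,0]],"jaw":[220,220]}' 25
python3 -m jog '{"travel":[[0,0,-1],[0,0,0]],"dr":[[0,0,0],[0,0,0]],"jaw":[220,220]}' 25
python3 -m jog '{"travel":[[0,0,-1],[0,0,0]],"dr":[[0,0,0],[0,0,0]],"jaw":[220,220]}' 25
```

```text
time: 5.58
eef_pos: [0.5216, -0.2804, 0.0195]
tcp_rot: [0.994, -0.105, 0.0, 0.0]
contact_force: [-0.9, 0.2, -0.5]
opening: 0.187
time: 5.75
eef_pos: [0.5213, -0.2803, 0.0171]
tcp_rot: [0.994, -0.105, -0.0, -0.0]
contact_force: [0.0, -0.4, -0.3]
opening: 0.188
time: 5.92
eef_pos: [0.5215, -0.2804, 0.0169]
tcp_rot: [0.994, -0.105, -0.0, -0.0]
contact_force: [-2.3, 0.4, 4.4]
opening: 0.192
time: 6.08
eef_pos: [0.5216, -0.2804, 0.0168]
tcp_rot: [0.995, -0.105, -0.001, -0.0]
contact_force: [-4.4, 2.2, 8.5]
opening: 0.191
```

Contact with the board. Unload, then release.

```bash
python3 -m jog '{"travel":[[0,0,1.7],[0,0,0]],"dr":[[0,0,0],[0,0,0]],"jaw":[220,220]}' 20
python3 -m jog '{"travel":[[0,0,0],[0,0,0],[0,0,0],[0,0,0],[0,0,0]],"dr":[[0,0,0],[0,0,0],[0,0,0],[0,0,0],[0,0,0]],"jaw":[200,185,165,145,130]}' 20
python3 -m jog '{"travel":[[0,0,0],[0,0,0],[0,0,20],[0,0,35],[0,0,35]],"dr":[[0,0,0],[0,0,0],[0,0,0],[0,0,0],[0,0,0]],"jaw":[130,130,130,130,130]}' 20
python3 - <<'E'
from h import *
im,st=snap("wrist","w4.png");print(st["time"],st["eef_pos"],st["opening"])
i2,_=snap("scene","s4.png")
cv2.imwrite("pics/w4c.png",np.hstack([cv2.resize(im[120:300,130:380,::-1],(500,360)),cv2.resize(i2[150:240,300:375,::-1],(300,360))]))
E
```

```text
time: 6.25
eef_pos: [0.5218, -0.2806, 0.0174]
tcp_rot: [0.994, -0.105, 0.001, 0.0]
contact_force: [-0.0, -0.4, 0.1]
opening: 0.192
time: 6.67
eef_pos: [0.5214, -0.2803, 0.0168]
tcp_rot: [0.994, -0.105, -0.0, -0.0]
contact_force: [-0.2, -0.6, -0.1]
opening: 0.487
time: 7.08
eef_pos: [0.5203, -0.2794, 0.1062]
tcp_rot: [0.994, -0.105, -0.002, -0.001]
contact_force: [0.6, -0.7, -0.3]
opening: 0.491
7.0833 [ 0.52025372 -0.27944818  0.10619337] 0.49062471690585874
```

View pics/w4c.png

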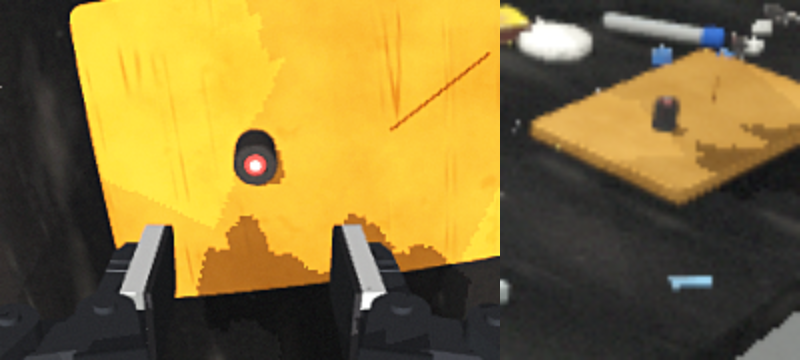

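Drum stands upright and free on the board. Now to the bracket, raising on the way.

```bash
python3 -m jog '{"travel":[[0,20,20],[-2,33,20],[-2,33,20],[-2,33,0],[-2,33,0]],"dr":[[0,0,0],[0,0,0],[0,0,0],[0,0,0],[0,0,0]],"jaw":[150,150,150,150,150]}' 30
python3 -m jog '{"travel":[[-2,33,0],[-2,33,0],[-2,33,0],[-2,33,0],[-2,33,0]],"dr":[[0,0,0],[0,0,0],[0,0,0],[0,0,0],[0,0,0]],"jaw":[150,150,150,150,150]}'
python3 -m jog '{"travel":[[-2,33,0],[-2,33,0],[-2,33,0],[-3,33,0],[-3,33,0]],"dr":[[0,0,0],[0,0,-5.7],[0,0,-5.7],[0,0,-5.7],[0,0,0]],"jaw":[150,150,150,150,150]}'
python3 -m jog '{"travel":[[-3,33,0],[-3,33,0],[-3,33,0],[0,0,0],[0,0,0]],"dr":[[0,0,0],[0,0,0],[0,0,0],[0,0,0],[0,0,0]],"jaw":[150,150,150,150,150]}'
python3 - <<'E'
from h import *
im,st=snap("wrist","w5.png");print(st["time"],st["eef_pos"],st["opening"],st["qpos"][5])
T=Ro.from_quat(st["tcp_rot"]).as_matrix();print("yaw",np.degrees(np.arctan2(T[1,0],T[0,0])))
np.savez("st5.npz",**st)
E
```

```text
time: 7.6
eef_pos: [0.5141, -0.1275, 0.1686]
tcp_rot: [0.994, -0.105, 0.002, 0.001]
contact_force: [0.0, -0.4, 0.3]
opening: 0.412
time: 8.02
eef_pos: [0.5029, 0.0382, 0.1666]
tcp_rot: [0.994, -0.105, -0.0, -0.0]
contact_force: [0.0, -0.1, -0.3]
opening: 0.414
time: 8.43
eef_pos: [0.4909, 0.2032, 0.1666]
tcp_rot: [0.967, -0.253, -0.0, 0.0]
contact_force: [1.0, 0.7, -0.4]
opening: 0.411
time: 8.85
eef_pos: [0.4818, 0.302, 0.1664]
tcp_rot: [0.968, -0.25, -0.0, 0.0]
contact_force: [-0.3, 0.1, -0.4]
opening: 0.41
8.85 [0.48176897 0.30195669 0.16636977] 0.4099425813549137 2.4577389338184448
yaw -28.947306509915805
```

View pics/w5.png

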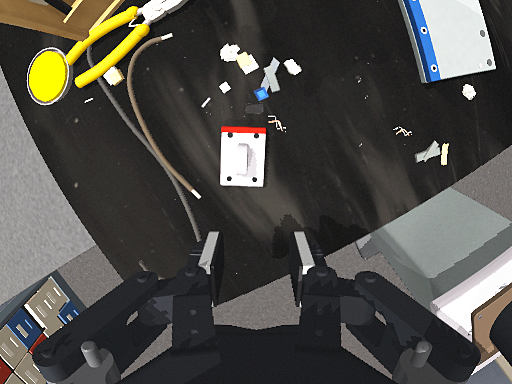

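Bracket: red stripe at (221–266,130), foot down to row ≈187, lug near (242,160), nearly aligned with the tool. Compute its pose.

Run:
```python
from h import *
im=cv2.imread("pics/w5.png")[:,:,::-1].copy();st=get_state()
x0,y0=205,115;sub=im[y0:200,x0:285]
w=mask(sub,(0,0,130),(180,70,255))|mask(sub,(0,120,90),(8,255,255))|mask(sub,(172,120,90),(180,255,255))
w=cv2.morphologyEx(w,cv2.MORPH_CLOSE,np.ones((5,5)))
cs,_=cv2.findContours(w,cv2.RETR_EXTERNAL,cv2.CHAIN_APPROX_NONE);c=max(cs,key=cv2.contourArea)[:,0]+[x0,y0]
P=(onz("wrist",c,.014,st)[:,:2]*1000).astype(np.float32);r=cv2.minAreaRect(P);print("foot",r)
red=mask(sub,(0,120,90),(8,255,255))|mask(sub,(172,120,90),(180,255,255))
a,rr=rects(red)[0];c=cv2.boxPoints(rr)+[x0,y0];print("red px",c.tolist())
print((onz("wrist",c,.014,st)*1000).round(1).tolist())
cv2.imwrite("pics/w5c.png",cv2.resize(im[110:200,200:290,::-1],None,fx=6,fy=6))
```

```text
foot ((507.3063659667969, 303.34332275390625), (44.41919708251953, 61.357242584228516), 58.538780212402344)
red px [[220.84862327575684, 131.9954128265381], [221.05045890808105, 125.33486270904541], [265.1917419433594, 126.67247772216797], [264.98990631103516, 133.33302688598633]]
[[539.2, 309.5, 14.0], [544.9, 305.9, 14.0], [522.3, 268.7, 14.0], [516.6, 272.0, 14.0]]
```

View pics/w5c.png

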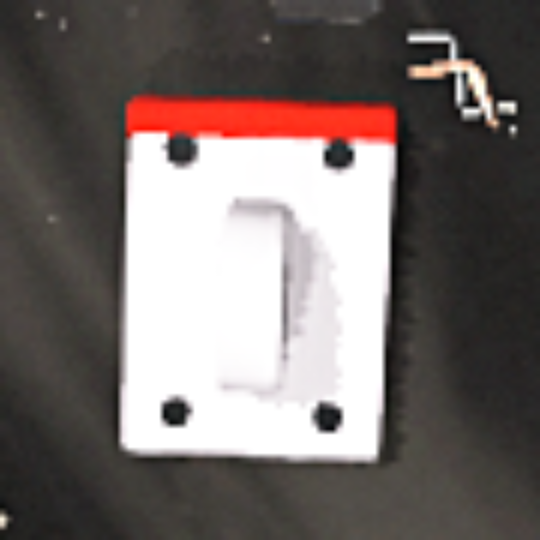

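Foot measures 44×61 mm (true 44×60), centre (507, 303), yaw -31.5°. Grip the lug with the TCP near z = 24 mm.

```bash
python3 -m jog '{"travel":[[25.5,1,0],[0,0,-35],[0,0,-35],[0,0,-35],[0,0,-20]],"dr":[[0,0,-2.5],[0,0,0],[0,0,0],[0,0,0],[0,0,0]],"jaw":[150,150,150,150,150]}' 60
python3 -m jog '{"travel":[[0,0,0],[0,0,-10],[0,0,-7],[0,0,0],[0,0,0]],"dr":[[0,0,0],[0,0,0],[0,0,0],[0,0,0],[0,0,0]],"jaw":[150,150,150,150,150]}'
python3 -m jog '{"travel":[[0,0,0],[0,0,0],[0,0,0],[0,0,0],[0,0,0]],"dr":[[0,0,0],[0,0,0],[0,0,0],[0,0,0],[0,0,0]],"jaw":[180,200,220,240,255]}'
python3 -m jog '{"travel":[[0,0,0],[0,0,0],[0,0,0],[0,0,10],[0,0,20]],"dr":[[0,0,0],[0,0,0],[0,0,0],[0,0,0],[0,0,0]],"jaw":[255,255,255,255,255]}'
python3 -m jog '{"travel":[[0,0,20],[0,0,0],[0,0,0]],"dr":[[0,0,0],[0,0,0],[0,0,0]],"jaw":[255,255,255]}'
python3 - <<'E'
from h import *
im,st=snap("wrist","w6.png");print(st["time"],st["eef_pos"],st["opening"],st["qpos"][5])
cv2.imwrite("pics/w6c.png",cv2.resize(im[150:310,150:360,::-1],None,fx=3,fy=3))
E
```

```text
time: 9.32
eef_pos: [0.506, 0.299, 0.0377]
tcp_rot: [0.962, -0.274, -0.002, 0.002]
contact_force: [-1.0, -0.5, -0.5]
opening: 0.416
time: 9.73
eef_pos: [0.5089, 0.3017, 0.0262]
tcp_rot: [0.962, -0.273, 0.001, -0.001]
contact_force: [0.6, 0.2, -0.2]
opening: 0.41
time: 10.15
eef_pos: [0.5087, 0.302, 0.0261]
tcp_rot: [0.962, -0.272, 0.001, -0.001]
contact_force: [-0.4, -0.1, 3.4]
opening: 0.101
time: 10.57
eef_pos: [0.5049, 0.3003, 0.0518]
tcp_rot: [0.962, -0.273, -0.003, 0.003]
contact_force: [-0.3, -0.3, -2.4]
opening: 0.098
time: 10.82
eef_pos: [0.5084, 0.3018, 0.0757]
tcp_rot: [0.962, -0.273, 0.001, -0.001]
contact_force: [-0.4, -0.0, -2.6]
opening: 0.102
10.8167 [0.50843612 0.30177056 0.07571523] 0.10228488397852295 2.4870172152163432
```

View pics/w6c.png

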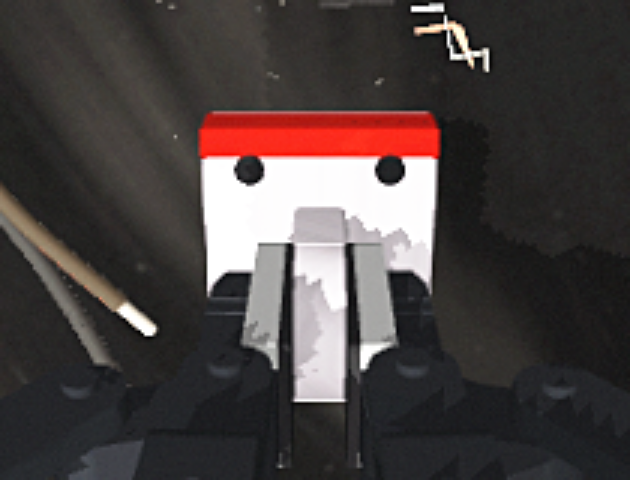

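Bracket is held level, lug between the pads, red end forward. Compute the held offset and the approach.

```bash
python3 - <<'E'
from h import *
st=get_state();T=Ro.from_quat(st["tcp_rot"]).as_matrix()
P=onz("wrist",[[216.7,192.7],[296.7,192.7]],st["eef_pos"][2]-.012,st)
print("width",np.linalg.norm(P[0]-P[1]));d=P[0]-P[1];print("bracket yaw",np.degrees(np.arctan2(d[1],d[0]))-90,"tool",np.degrees(np.arctan2(T[1,0],T[0,0])))
print("red mid in tool mm",(T.T@(P.mean(0)-st["eef_pos"])*1000).round(1))
E
python3 -m jog '{"travel":[[0,-15,10],[5,-30,10],[5,-30,5],[5,-30,0],[5,-30,0]],"dr":[[0,0,0],[0,0,0],[0,0,6.7],[0,0,6.7],[0,0,6.7]],"jaw":[255,255,255,255,255]}' 
python3 -m jog '{"travel":[[5,-30,0],[5,-30,0],[5,-30,0],[5,-30,0],[2,-20,0]],"dr":[[0,0,0],[0,0,0],[0,0,0],[0,0,0],[0,0,0]],"jaw":[255,255,255,255,255]}' 
python3 -m jog '{"travel":[[0,0,0],[0,0,-15],[0,0,-15],[0,0,0],[0,0,0]],"dr":[[0,0,0],[0,0,0],[0,0,0],[0,0,0],[0,0,0]],"jaw":[255,255,255,255,255]}'
python3 - <<'E'
from h import *
im,st=snap("wrist","w7.png");print(st["time"],st["eef_pos"],st["opening"],st["qpos"][5])
T=Ro.from_quat(st["tcp_rot"]).as_matrix();print("yaw",np.degrees(np.arctan2(T[1,0],T[0,0])))
cv2.imwrite("pics/w7c.png",cv2.resize(im[100:300,130:380,::-1],None,fx=3,fy=3))
E
```

```text
width 0.043592074608566164
bracket yaw -31.71162379317812 tool -31.630346158172635
red mid in tool mm [27.1 -0.4 12. ]
time: 11.28
eef_pos: [0.5268, 0.1653, 0.0984]
tcp_rot: [0.995, -0.097, -0.001, 0.0]
contact_force: [1.3, -0.8, -0.9]
opening: 0.096
time: 11.7
eef_pos: [0.549, 0.0242, 0.0979]
tcp_rot: [0.995, -0.101, -0.002, 0.0]
contact_force: [-0.1, 0.3, -2.3]
opening: 0.099
time: 12.12
eef_pos: [0.5479, 0.0274, 0.0677]
tcp_rot: [0.995, -0.1, -0.003, -0.0]
contact_force: [-0.4, -0.5, -2.0]
opening: 0.094
12.1167 [0.5479035  0.02739325 0.06768179] 0.09384313411076176 1.6364179432860744
yaw -11.51069448004451
```

View pics/w7c.png

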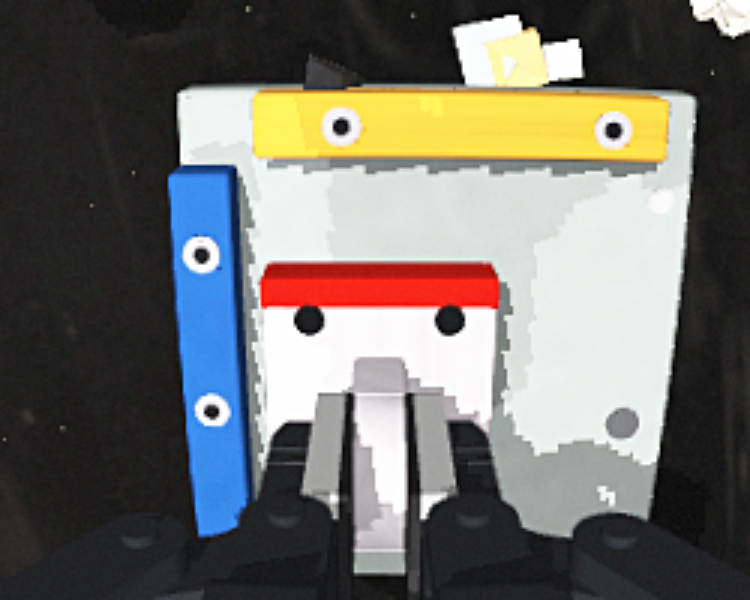

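Above the jig: bracket nearly parallel to both fences, left side about 5 mm from the blue one, red end well short of the brass. Measure gaps and yaw.

Run:
```python
from h import *
im=cv2.imread("pics/w7.png")[:,:,::-1].copy();st=get_state()
T=Ro.from_quat(st["tcp_rot"]).as_matrix();print("yaw",np.degrees(np.arctan2(T[1,0],T[0,0])),st["eef_pos"])
b=mask(im,(100,120,60),(120,255,255));y=np.arange(162,262,5);u=np.array([np.nonzero(b[i,180:220])[0].max()+180.5 for i in y])
ub=np.array([np.nonzero(mask(im,(100,120,150),(120,255,255))[i,180:220])[0].max()+180.5 for i in y])
print(u-ub)
h=mask(im,(15,90,120),(32,255,255));x=np.arange(220,350,5);v=np.array([np.nonzero(h[125:170,i])[0].max()+125.5 for i in x])
for uu,z in((u,.012),(ub,.024)):
    P=onz("wrist",np.c_[uu,y],z,st)[:,:2];k=np.polyfit(P[:,0],P[:,1],1)
    Q=onz("wrist",np.c_[x,v],.024,st)[:,:2];k2=np.polyfit(Q[:,1],Q[:,0],1)
    c=np.linalg.solve([[-k[0],1],[1,-k2[0]]],[k[1],k2[1]])
    print(z,"yaws",np.degrees(np.arctan(k[0])),-np.degrees(np.arctan(k2[0])),"corner",c,"in tool",T[:2,:2].T@(c-st["eef_pos"][:2])*1000)
```

```text
yaw -11.500120427051005 [0.54905249 0.02726628 0.06898254]
[2. 3. 3. 3. 3. 2. 2. 3. 3. 2. 3. 3. 2. 2. 3. 3. 2. 2. 2. 2.]
0.012 yaws -11.810869334637939 -11.464090011061 corner [0.59831631 0.05077437] in tool [ 43.58786526 -32.85786941]
0.024 yaws -11.632482832111384 -11.464090011061 corner [0.59829996 0.05069373] in tool [ 43.587917   -32.77559044]
```

Corner at (0.5983, 0.0507); two estimates agree within 0.1 mm. Gaps are 16.5 mm along jig x and 10.4 mm along y. Lower onto the bed.

```bash
python3 -m jog '{"travel":[[0,0,-15],[0,0,-10],[0,0,0],[0,0,0]],"dr":[[0,0,0],[0,0,0],[0,0,0],[0,0,0]],"jaw":[255,255,255,255]}'
for i in 1; do 
python3 -m jog '{"travel":[[0,0,-1.5],[0,0,0],[0,0,0]],"dr":[[0,0,0],[0,0,0],[0,0,0]],"jaw":[255,255,255]}'
python3 -m jog '{"travel":[[0,0,-1.5],[0,0,0],[0,0,0]],"dr":[[0,0,0],[0,0,0],[0,0,0]],"jaw":[255,255,255]}'
python3 -m jog '{"travel":[[0,0,-1],[0,0,0],[0,0,0]],"dr":[[0,0,0],[0,0,0],[0,0,0]],"jaw":[255,255,255]}'
done
```

```text
time: 12.5
eef_pos: [0.5494, 0.027, 0.0446]
tcp_rot: [0.995, -0.1, -0.001, -0.0]
contact_force: [1.5, 0.8, -1.6]
opening: 0.094
time: 12.75
eef_pos: [0.5504, 0.0266, 0.0441]
tcp_rot: [0.995, -0.1, 0.001, 0.0]
contact_force: [0.2, -0.5, -1.8]
opening: 0.096
time: 13.0
eef_pos: [0.55, 0.0266, 0.0421]
tcp_rot: [0.995, -0.1, 0.0, -0.0]
contact_force: [0.3, -0.0, -1.2]
opening: 0.099
time: 13.25
eef_pos: [0.5499, 0.0266, 0.0409]
tcp_rot: [0.995, -0.1, -0.0, -0.0]
contact_force: [-0.2, -0.1, -1.9]
opening: 0.097
```

```bash
python3 -m jog '{"travel":[[0,0,-1],[0,0,0],[0,0,0]],"dr":[[0,0,0],[0,0,0],[0,0,0]],"jaw":[255,255,255]}'
python3 -m jog '{"travel":[[0,0,-1],[0,0,0],[0,0,0]],"dr":[[0,0,0],[0,0,0],[0,0,0]],"jaw":[255,255,255]}'
python3 -m jog '{"travel":[[0,0,-1],[0,0,0],[0,0,0]],"dr":[[0,0,0],[0,0,0],[0,0,0]],"jaw":[255,255,255]}'
```

```text
time: 13.5
eef_pos: [0.5499, 0.0266, 0.0399]
tcp_rot: [0.995, -0.1, -0.0, 0.0]
contact_force: [-0.1, -0.7, -2.3]
opening: 0.1
time: 13.75
eef_pos: [0.5499, 0.0266, 0.0389]
tcp_rot: [0.995, -0.1, -0.0, -0.0]
contact_force: [-0.2, 0.0, -1.4]
opening: 0.095
time: 14.0
eef_pos: [0.5502, 0.0266, 0.0382]
tcp_rot: [0.995, -0.1, 0.0, -0.0]
contact_force: [0.4, -0.5, -1.5]
opening: 0.1
```

```bash
python3 -m jog '{"travel":[[0,0,-0.7],[0,0,0],[0,0,0]],"dr":[[0,0,0],[0,0,0],[0,0,0]],"jaw":[255,255,255]}'
python3 -m jog '{"travel":[[0,0,-0.7],[0,0,0],[0,0,0]],"dr":[[0,0,0],[0,0,0],[0,0,0]],"jaw":[255,255,255]}'
python3 -m jog '{"travel":[[0,0,-0.7],[0,0,0],[0,0,0]],"dr":[[0,0,0],[0,0,0],[0,0,0]],"jaw":[255,255,255]}'
```

```text
time: 14.25
eef_pos: [0.5504, 0.0266, 0.0381]
tcp_rot: [0.995, -0.1, 0.0, 0.0]
contact_force: [-2.1, -0.9, 4.5]
opening: 0.096
time: 14.5
eef_pos: [0.5507, 0.0265, 0.0381]
tcp_rot: [0.995, -0.1, 0.001, 0.0]
contact_force: [-2.5, 0.4, 7.3]
opening: 0.097
time: 14.75
eef_pos: [0.551, 0.0265, 0.0381]
tcp_rot: [0.995, -0.1, 0.001, 0.0]
contact_force: [-3.8, 0.5, 10.8]
opening: 0.097
```

Flat on the bed (contact at TCP z 38.1 mm). Ease the down load, slide to the blue fence, then to the stop.

```bash
python3 -m jog '{"travel":[[0,0,1],[0.6,2.9,0],[0.6,2.9,0],[0.6,2.9,0],[0,0,0]],"dr":[[0,0,0],[0,0,0],[0,0,0],[0,0,0],[0,0,0]],"jaw":[255,255,255,255,255]}'
python3 -m jog '{"travel":[[3.9,-0.8,0],[3.9,-0.8,0],[3.9,-0.8,0],[0,0,0],[0,0,0]],"dr":[[0,0,0],[0,0,0],[0,0,0],[0,0,0],[0,0,0]],"jaw":[255,255,255,255,255]}'
python3 -m jog '{"travel":[[0.2,1,0],[0,0,0],[0,0,0]],"dr":[[0,0,0],[0,0,0],[0,0,0]],"jaw":[255,255,255]}'
python3 -m jog '{"travel":[[0.2,1,0],[0,0,0],[0,0,0]],"dr":[[0,0,0],[0,0,0],[0,0,0]],"jaw":[255,255,255]}'
```

```text
time: 15.17
eef_pos: [0.5533, 0.0352, 0.0381]
tcp_rot: [0.995, -0.1, 0.002, 0.0]
contact_force: [0.3, -0.8, 6.7]
opening: 0.096
time: 15.58
eef_pos: [0.565, 0.0329, 0.0381]
tcp_rot: [0.995, -0.101, 0.002, -0.0]
contact_force: [-0.8, 0.3, 6.4]
opening: 0.095
time: 15.83
eef_pos: [0.5652, 0.0335, 0.0381]
tcp_rot: [0.995, -0.1, 0.002, 0.0]
contact_force: [-0.5, -1.6, 6.2]
opening: 0.099
time: 16.08
eef_pos: [0.5653, 0.0341, 0.0381]
tcp_rot: [0.995, -0.1, 0.002, 0.001]
contact_force: [-0.7, -2.6, 4.9]
opening: 0.098
```

```bash
python3 -m jog '{"travel":[[0.2,1,0],[0,0,0],[0,0,0]],"dr":[[0,0,0],[0,0,0],[0,0,0]],"jaw":[255,255,255]}'
python3 -m jog '{"travel":[[0.2,1,0],[0,0,0],[0,0,0]],"dr":[[0,0,0],[0,0,0],[0,0,0]],"jaw":[255,255,255]}'
python3 -m jog '{"travel":[[1,-0.2,0],[0,0,0],[0,0,0]],"dr":[[0,0,0],[0,0,0],[0,0,0]],"jaw":[255,255,255]}'
python3 -m jog '{"travel":[[1,-0.2,0],[0,0,0],[0,0,0]],"dr":[[0,0,0],[0,0,0],[0,0,0]],"jaw":[255,255,255]}'
python3 -m jog '{"travel":[[1,-0.2,0],[0,0,0],[0,0,0]],"dr":[[0,0,0],[0,0,0],[0,0,0]],"jaw":[255,255,255]}'
```

```text
time: 16.33
eef_pos: [0.5653, 0.0342, 0.0382]
tcp_rot: [0.995, -0.1, 0.001, 0.002]
contact_force: [-1.4, -5.2, 6.9]
opening: 0.099
time: 16.58
eef_pos: [0.5653, 0.0343, 0.0382]
tcp_rot: [0.995, -0.1, 0.001, 0.003]
contact_force: [-1.7, -8.8, 6.3]
opening: 0.102
time: 16.83
eef_pos: [0.5654, 0.0343, 0.0382]
tcp_rot: [0.995, -0.1, -0.0, 0.002]
contact_force: [-5.4, -8.0, 10.0]
opening: 0.103
time: 17.08
eef_pos: [0.5656, 0.0342, 0.0382]
tcp_rot: [0.995, -0.1, -0.002, 0.002]
contact_force: [-7.3, -7.7, 11.8]
opening: 0.097
time: 17.33
eef_pos: [0.5664, 0.0341, 0.0382]
tcp_rot: [0.995, -0.1, -0.002, 0.002]
contact_force: [-7.7, -8.6, 12.3]
opening: 0.1
```

```bash
python3 -m jog '{"travel":[[1,-0.2,0.8],[0,0,0],[0,0,0]],"dr":[[0,0,0],[0,0,0],[0,0,0]],"jaw":[255,255,255]}'
python3 -m jog '{"travel":[[1,-0.2,0],[0,0,0],[0,0,0]],"dr":[[0,0,0],[0,0,0],[0,0,0]],"jaw":[255,255,255]}'
python3 -m jog '{"travel":[[1,-0.2,0],[0,0,0],[0,0,0]],"dr":[[0,0,0],[0,0,0],[0,0,0]],"jaw":[255,255,255]}'
```

```text
time: 17.58
eef_pos: [0.5665, 0.034, 0.0382]
tcp_rot: [0.995, -0.1, -0.003, 0.002]
contact_force: [-8.0, -7.0, 10.0]
opening: 0.099
time: 17.83
eef_pos: [0.5666, 0.034, 0.0383]
tcp_rot: [0.995, -0.1, -0.004, 0.002]
contact_force: [-10.9, -7.6, 13.3]
opening: 0.096
time: 18.08
eef_pos: [0.5667, 0.034, 0.0383]
tcp_rot: [0.995, -0.1, -0.006, 0.002]
contact_force: [-13.5, -6.4, 15.9]
opening: 0.098
```

Both fences bear now, at about 12 N on the stop and 9 N on the blue fence. Check tool tilt and look.

Run:
```python
from h import *
im,st=snap("wrist","w8.png")
T=Ro.from_quat(st["tcp_rot"]).as_matrix();print("tool z",T[:,2].round(4),"yaw",np.degrees(np.arctan2(T[1,0],T[0,0])),st["contact_force"],st["wrist_torque"])
# rotation vector (world,deg) that levels the tool
print("level by",np.degrees(np.cross(T[:,2],[0,0,-1])).round(2))
cv2.imwrite("pics/w8c.png",cv2.resize(im[100:300,130:380,::-1],None,fx=3,fy=3))
```

```text
tool z [-0.0117 -0.0035 -0.9999] yaw -11.433267341083852 [-13.45204078  -6.44315788  15.91465899] [-1.17607538  2.25493626 -0.10501579]
level by [ 0.2  -0.67  0.  ]
```

View pics/w8c.png

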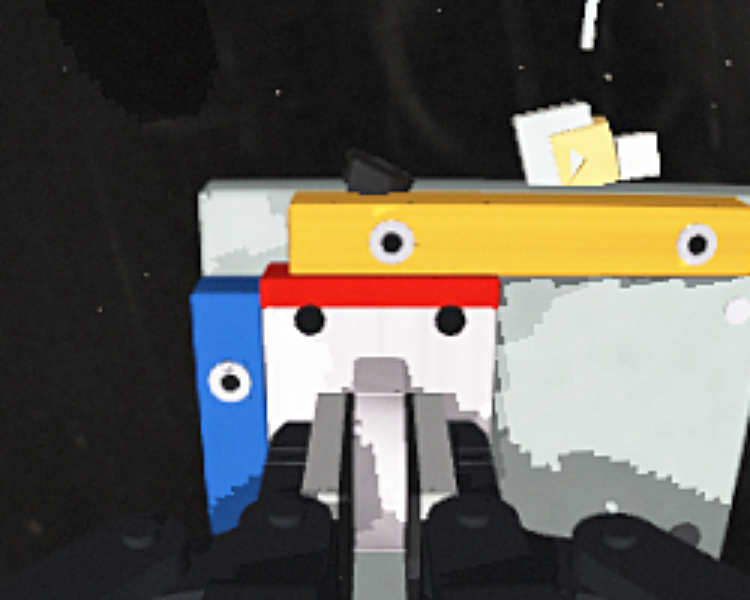

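Bracket sits in the corner touching both fences, no visible gap. The tool leans 0.7°; level it and check the press remains.

```bash
python3 -m jog '{"travel":[[0,0,0.3],[0,0,0],[0,0,0]],"dr":[[0.2,-0.7,0],[0,0,0],[0,0,0]],"jaw":[255,255,255]}'
python3 -m jog '{"travel":[[0,0,0],[0,0,0],[0,0,0],[0,0,0],[0,0,0]],"dr":[[0.1,-0.4,0],[0,0,0],[0,0,0],[0,0,0],[0,0,0]],"jaw":[255,255,255,255,255]}'
python3 - <<'E'
from h import *
st=get_state();T=Ro.from_quat(st["tcp_rot"]).as_matrix()
print("level by",np.degrees(np.cross(T[:,2],[0,0,-1])).round(2),st["wrist_torque"])
f=st["contact_force"][:2];a=np.radians(-11.6);print("jig Fx,Fy",f@[np.cos(a),np.sin(a)],f@[-np.sin(a),np.cos(a)])
E
```

```text
time: 18.38
eef_pos: [0.5666, 0.034, 0.0381]
tcp_rot: [0.995, -0.1, 0.0, -0.0]
contact_force: [-12.5, -6.4, 13.7]
opening: 0.098
time: 18.8
eef_pos: [0.5666, 0.034, 0.0381]
tcp_rot: [0.995, -0.1, 0.004, -0.001]
contact_force: [-13.6, -7.8, 13.3]
opening: 0.101
level by [-0.1   0.43  0.  ] [-1.30770461  2.24466942 -0.07612833]
jig Fx,Fy -11.780628897228796 -10.364734371231512
```

```bash
python3 -m jog '{"travel":[[0,0,0],[0,0,0],[0,0,0],[0,0,0],[0,0,0]],"dr":[[-0.1,0.4,0],[0,0,0],[0,0,0],[0,0,0],[0,0,0]],"jaw":[255,255,255,255,255]}'
python3 -m jog '{"travel":[[0,0,0],[0,0,0],[0,0,0],[0,0,0],[0,0,0]],"dr":[[0,0,0],[0,0,0],[0,0,0],[0,0,0],[0,0,0]],"jaw":[255,255,255,255,255]}'
python3 - <<'E'
from h import *
i2,_=snap("scene","s9.png");w,st=snap("wrist","w9.png")
T=Ro.from_quat(st["tcp_rot"]).as_matrix();print("level by",np.degrees(np.cross(T[:,2],[0,0,-1])).round(2))
f=st["contact_force"];a=np.radians(-11.6);print("jig Fx,Fy",f[:2]@[np.cos(a),np.sin(a)],f[:2]@[-np.sin(a),np.cos(a)],f[2])
cv2.imwrite("pics/s9c.png",np.hstack([cv2.resize(i2[140:260,150:400,::-1],(500,240)),cv2.resize(w[150:300,180:330,::-1],(240,240))]))
E
```

```text
time: 19.22
eef_pos: [0.5666, 0.034, 0.0381]
tcp_rot: [0.995, -0.1, 0.0, -0.0]
contact_force: [-12.7, -6.4, 13.4]
opening: 0.098
time: 19.63
eef_pos: [0.5666, 0.034, 0.0381]
tcp_rot: [0.995, -0.1, 0.0, -0.0]
contact_force: [-13.2, -7.5, 13.8]
opening: 0.097
level by [0.01 0.04 0.  ]
jig Fx,Fy -11.65975801113994 -9.597759069949317 13.633041263685113
```

The viewer's limit is reached, so I'll check the drum and bottles by numbers against earlier pictures.

Run:
```python
from h import *
a,b,c=[cv2.imread(f"pics/{n}.png") for n in("s4","s9","scene0")]
def cen(i,x0,y0,x1,y1,lo,hi):
    m=cv2.inRange(cv2.cvtColor(i[y0:y1,x0:x1],cv2.COLOR_BGR2HSV),lo,hi);r=[(k,q) for k,q in rects(m,3)];return [(k,np.round(q[0],1)+[x0,y0],np.round(q[1],1)) for k,q in r[:1]]
for n,i in(("s4",a),("s9",b)): print(n,"drum",cen(i,328,165,362,190,(0,0,0),(180,255,75)))
for n,i in(("start",c),("end",b)): print(n,"flux",cen(i,165,175,192,225,(98,120,50),(125,255,255)),[ "clear/glue mean diff"],[cv2.absdiff(i,c)[y0:y1,x0:x1].mean().round(1) for x0,y0,x1,y1 in((203,178,222,214),(268,145,288,182))])
w8,w9=cv2.imread("pics/w8.png"),cv2.imread("pics/w9.png");print("wrist diff",cv2.absdiff(w8,w9)[190:280,215:300].mean())
sign_off()
```

```text
s4 drum [(30.0, array([332.5, 167.5]), array([5., 9.]))]
s9 drum [(30.0, array([332.5, 167.5]), array([5., 9.]))]
start flux [(248.5, array([177.8, 203. ]), array([32.2, 10.4]))] ['clear/glue mean diff'] [np.float64(0.0), np.float64(0.0)]
end flux [(247.5, array([177.7, 203. ]), array([32.1, 10.4]))] ['clear/glue mean diff'] [np.float64(8.4), np.float64(23.6)]
wrist diff 3.4525925925925924
the job is handed in; nothing more can be done
```

The drum is on the board and the bracket is pressed into the jig corner and still gripped. I handed the job in at about 20 s; it reported no verdict.

- **Drum:** I set it on the brown board and released it before touching the bracket. The wrist and scene pictures taken after the release show it upright and clear of the gripper.
- **Bracket:** I gripped it by the lug at a 60 N setting and set it flat on the bed with the red end to the brass stop. I then slid it to the blue fence and on to the stop. The wrist picture taken while pressing shows no visible gap at either fence.
- **Last readings:** The bracket pushes about 12 N on the stop, 10 N on the blue fence and 13 N on the bed. Its position was steady over the last second, and the tool is level within 0.1° after I corrected a 0.7° lean.

**Checks that fell short:**
- **No last look:** I had used up the viewer's 12 pictures, so I could not look at the final scene.
- **Drum at the end:** My numeric re-check may have picked up a dark patch beside the drum. Its final state therefore rests on the earlier picture and on the arm not going back there.
- **Bottles:** The blue bottle is within 0.1 px of where it started. The clear and glue bottles' image areas changed (mean difference 8 and 24 grey levels). The arm or its shadow in view probably explains that, since it was not sent near either bottle, but I did not confirm it.

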